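# Set the quarter-turn stop in the key machine's T-slot

## Task

Take the orange-handled T-nut stop from the wooden rack, drop its T-head into the slot of the key machine's steel bed and slide it along the slot until it bears gently on the red spring plunger and pushes it in by a few millimetres, without bottoming its spring. Keeping it against the plunger, press it down onto the sprung slot floor, twist it a quarter turn and let go, so that it stays upright, locked under the slot's lips and still bearing on the plunger. Press gently throughout and leave the other things on the bench where they are.

Things in the scene. Friction and masses are not known exactly. Their poses are not given: they have to be found in the camera images.
- nut: T-nut stop, 75 mm tall, 140 g, one rigid piece; origin at the centre of its underside, z up. From below: steel T-head 28 mm along x, 13 mm along y, z 0 to 8; shaft 10 mm diameter, z 8 to 20; round steel collar 28 mm diameter, z 20 to 40; orange grip bar on top, in line with the head. Starts upright, hanging by its collar in the rack.
- nut_bar (a point): Centre of the stop's orange grip bar, 57.5 mm above its origin; axes as the stop's. The bar is 30 mm along x, 12 mm thick along y (grip it across these 12 mm), 35 mm high (z 40 to 75 of the stop). Fingers must stay above the collar, whose top is 17.5 mm below this point.
- rack: Fixed wooden block 140 (x) x 65 (y) x 24 mm high, origin at the centre of its underside. The stop hangs in the hole at x = -35 mm (33 x 16 mm, long side along x, like the stop's x) with its origin 4 mm above the bench; a black-headed pin stands in the round hole at x = +45 mm.
- bed: Fixed steel T-slot bed on a red base 250 x 110 mm; origin at the centre of the base's underside, z up, steel top at z = 60 mm. The slot runs along x at y = 0, x = -109 to +109 mm, mouth 17 mm wide; its lips are 8 mm thick (z 52 to 60), below them it is 34 mm wide, room to turn the T-head either way.
- slot_entry (a point): Point in the slot's mouth on the centre line, level with the bed's top, at bed x = -60 mm: a free place to drop the head in with the bar along the slot, clear of the plunger. The head can be slid along the slot towards the bed's +x.
- slot_floor (a point): Middle of the slot's floor when free, bed z = 48 mm: a brass strip on a spring. It yields from 9 N, +0.4 N per mm, 10 mm travel. A stop dropped in rests on it, head between the lips, unable to turn (slide it unpressed: rubbing hides the plunger); 4 mm deeper it can turn; at 8 mm the collar meets the bed. Turned and let go, it rises till the head bears on the lips (stop's origin at bed z = 44), clamped.
- gauge: Grey block 40 x 44 x 24 mm fixed on the bed's top at its +x end; origin at the centre of its underside (bed x = 95, y = 0, z = 60 mm), axes as the bed's. It carries a dark rod that points to the bed's -x over the slot and ends in the red spring plunger.
- rod_axis (a point): Where the rod leaves the grey block, 10 mm above the bed's top; a fixed point, not the plunger. The rod's length is set anew each time and NOT measured: the red face (14 mm disc) is anywhere from bed x = 0 to +50 mm. It meets the collar's side, 14 mm from the stop's axis. The plunger yields from 2.2 N, +0.2 N per mm, and bottoms after 16 mm (5.4 N).
- pin: Bystander: black-headed steel pin, 44 mm tall, in the rack's round hole; leave it. Origin at its underside.
- padlock: Bystander: brass padlock 50 x 44 x 24 mm lying on the bench; leave it. Origin at its underside.
- driver: Bystander: screwdriver lying beyond the bed; leave it. Origin at its underside.
- brush: Bystander: brush lying to the right; leave it. Origin at its underside.
- oil: Bystander: yellow oil bottle, 52 mm wide, 120 mm tall; leave it. Origin at its underside.
- dish: Bystander: blue bowl 100 mm wide, 30 mm high; leave it. Origin at its underside.
- key_a: Bystander: brass key blank lying to the left, 63 mm long, 4 mm thick; leave it. Origin at its underside.
- key_b: Bystander: steel key blank lying to the left, 63 mm long, 4 mm thick; leave it. Origin at its underside.
There are look-alikes about, which are no part of the job. What is shaped like the nut but blue, pink or purple is not meant.

How it is judged:
By the outcome, as a careful person would: the job done as asked, in the order asked, and still so for the second after the job is handed in, with the robot touching nothing.
It also fails if it takes over 64 s, if anything falls off the work surface, if the arm or the gripper's body presses on something with over 40 N, if the wrist force passes 120 N, or if a joint passes its speed limit or range.

## Robot

A 6-joint arm with a two-finger parallel gripper is mounted at the origin on the work surface. World frame = base frame: x ahead of the robot, y to its left, z up, the work surface at z = 0. Lengths are in m, angles in rad, forces in N, time in s.
With the tool pointing down it reaches from about 0.275 to 0.875 m from the base axis. Payload 12.5 kg.
Tool frame: the origin (TCP) lies between the finger pads; the fingertips stand 22 mm ahead of it and the grasp point (between the pads) lies 3 mm ahead of it; z points along the fingers, y is the direction in which the jaws open and shut (so a half turn about z gives the same grasp; the last joint's range is limited). The gripper opens to 85 mm and grips with 20 to 120 N. Pads are 22 mm wide; open, the fingers measure 114 mm over their backs; the gripper's body (76 mm by 85 mm) begins 54 mm behind the grasp point. The pads swing forward as they close: fully open they stand 13 mm farther back than shut.
Start: joints at [1.199, 0.351, 1.652, -0, 1.139, -0.085], TCP at [0.156, 0.528, 0.253] pointing down, gripper open.
Joint ranges: [-2.75, 2.75], [-0.79, 2.1], [0.01, 2.65], [-1.57, 4.71], [0.07, 3.14], [-2.87, 2.87]. Speed limits (rad/s): [2.22, 2.22, 2.79, 3.14, 3.14, 3.14].

## Interface

Orientations are given as a 3x3 rotation matrix whose columns are the frame's x, y, z axes.
In Python, from workcell import bot, eyes gives the robot as it stands.
- The arm moves only by the tool servo_tool, never from a script. Its arguments are lists of equal length, an entry for each row: "dp": the shift along the tool's x, y, z in cm, a list of three; "yaw": the turn about the tool's z in degrees; "jaw": the finger opening in cm, from 0 to 8.54. A call has 1 to 5 rows; each row shifts and turns the commanded pose from where the row before left it, along the tool's axes as they then stand; what a row does not reach is not made up. A row lasts 1/8 s, in which the tool goes at most 62.5 mm and 10.7 degrees, less where a joint would pass 70% of its speed; a pose out of reach is approached as far as the arm can. A call with a gripper value outside its range is refused whole. The fingers move at their own pace and stop on an object; the grip force is fixed at half the most. Time passes only in rows, so rows that do not move let the fingers close. It gives the time, the measured TCP pose, the force and the opening at its end, in the units of the state.
- bot.read_state(): the state, without advancing time (a new reading comes with each control period).
- eyes.read_camera(name): name is "scene" or "top"; returns a dict with "img" (384x512x3 uint8, red, green, blue), "mtx" (3x3 intrinsics, pixels), "dist" ([k1, k2, p1, p2, k3] as OpenCV has them; the pictures are not rectified), "R" (3x3) and "t" (3): a world point X has camera coordinates R X + t. Camera axes: x right, y down, z forward; pixel columns grow to the right and rows downward; lengths in m; the calibration is good to about 2 mm. A picture is of the moment at which its call begins. There is no depth.
- bot.finish_job(): hands the job in, once; it reports no verdict.
The state is a dict: "time": time; "joints": joint angles; "qd": joint speeds; "joint_torque": joint torques, N m; "eef_pos": TCP position; "tool_rot": TCP orientation; "wrist_force": force on the tool from outside, world axes, zero at the start; "wrist_torque": the same for the moment, N m; "opening": finger opening in m.
Only numpy, scipy, OpenCV 4.12 (cv2) and the standard library are available. Lean on these libraries where they do the work, as an engineer would, in place of code of your own. Each camera call takes 0.05 s, during which the arm holds its last target. There are 200 camera calls.

## Working session

There is one attempt and no reset: what is moved stays moved. The work goes in short steps, Python scripts to look and compute and a tool call to move; the robot and the scene stay as the last step left them, time stands still between calls to the robot, and variables do not carry over. Pictures are saved under pics/ and viewed, about 8 in all and at most 12, crops included, and the job is handed in when it is done.

Besides the shell and the picture viewer there is one more tool, called after ">>>" in YAML: its name, and indented under it one key for each argument. servo_tool: Moves the arm, as the interface text tells. Its arguments: {"type":"object","properties":{"dp":{"type":"array"},"yaw":{"type":"array"},"jaw":{"type":"array"}},"required":["dp","yaw","jaw"]}

```bash
mkdir -p pics; cat > h.py <<'E'
import numpy as np, cv2
from workcell import bot, eyes
def snap(name,fn):
    c=eyes.read_camera(name); cv2.imwrite(fn,c["img"][:,:,::-1]); return c
def ray(c,uv):
    n=cv2.undistortPoints(np.array([[uv]],float),np.array(c["mtx"]),np.array(c["dist"]))[0,0]
    R=np.array(c["R"]);t=np.array(c["t"])
    return -R.T@t, R.T@np.array([n[0],n[1],1])
def atz(c,uv,z):
    o,d=ray(c,uv); return o+d*(z-o[2])/d[2]
def proj(c,X):
    return cv2.projectPoints(np.array(X,float).reshape(-1,3),cv2.Rodrigues(np.array(c["R"]))[0],np.array(c["t"],float),np.array(c["mtx"]),np.array(c["dist"]))[0][:,0]
def tri(rays):
    A=0;b=0
    for o,d in rays:
        d=d/np.linalg.norm(d);P=np.eye(3)-np.outer(d,d);A=A+P;b=b+P@o
    return np.linalg.solve(A,b)
E
python3 - <<'E'
from h import *
import pickle
cs={}
for n in("scene","top"):
    cs[n]=snap(n,f"pics/{n}0.png"); print(n,cs[n]["mtx"],-np.array(cs[n]["R"]).T@cs[n]["t"])
pickle.dump(cs,open("c0.pkl","wb"))
a=np.hstack([cs["scene"]["img"],cs["top"]["img"]])
for n in cs: cv2.imwrite(f"pics/{n}0b.png",cv2.resize(cs[n]["img"],(800,600),interpolation=cv2.INTER_CUBIC)[:,:,::-1])
print(bot.read_state())
E
```

```text
scene [[389.37213545   0.         262.57536289]
 [  0.         389.37213545 184.49930429]
 [  0.           0.           1.        ]] [1.12726203 0.64171329 0.62803921]
top [[351.08098898   0.         254.59953276]
 [  0.         351.08098898 192.80595086]
 [  0.           0.           1.        ]] [0.32245369 0.0102289  1.22363715]
{'time': 0.1, 'joints': array([ 1.19941629e+00,  3.51179733e-01,  1.65234261e+00, -4.07771602e-05,
        1.13908678e+00, -8.45880866e-02]), 'qd': array([-0.00146172, -0.00180799, -0.00063846,  0.00030961, -0.00099718,
       -0.00023351]), 'joint_torque': array([-2.68881031e-04, -5.06837797e+01, -2.91875625e+01, -1.26475252e-04,
        2.63992471e-03,  9.61586650e-07]), 'eef_pos': array([0.1554636 , 0.52729495, 0.25282032]), 'tool_rot': array([[-9.59161115e-01,  2.82860113e-01, -3.34365402e-04],
       [ 2.82860307e-01,  9.59160635e-01, -9.60609284e-04],
       [ 4.89920805e-05, -1.01595777e-03, -9.99999483e-01]]), 'wrist_force': array([-0.18690546, -0.47785205, -0.37145801]), 'wrist_torque': array([-0.01561375,  0.01720998, -0.00580785]), 'opening': 0.08540125833959819}
```

View pics/scene0b.png

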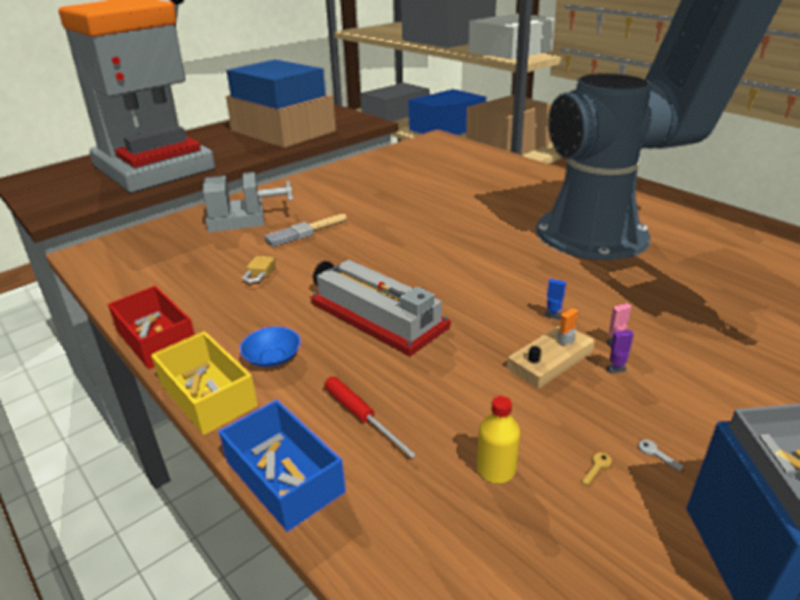

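View pics/top0b.png

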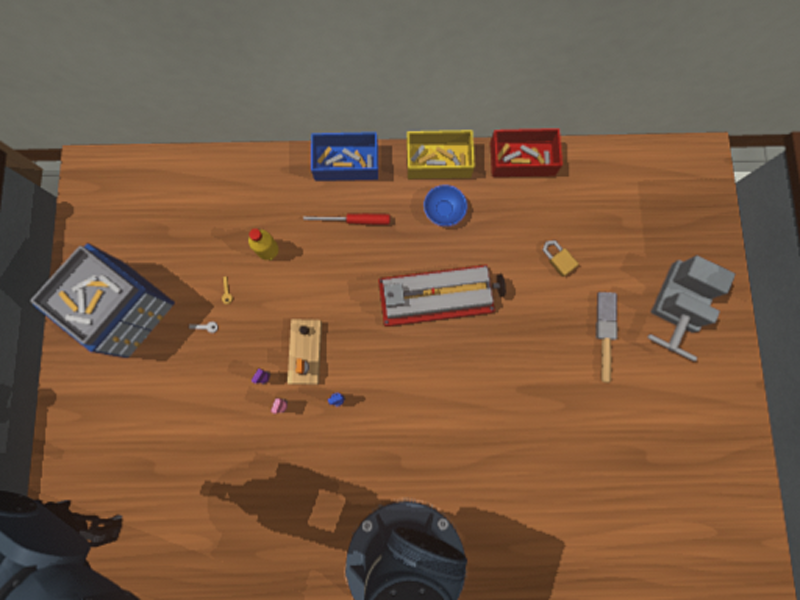

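```bash
cat > crop.py <<'E'
from h import *
def mosaic(items,fn):
    # each (img,x0,y0,w,h) -> 400x300 tile w/ ticks
    T=[]
    for im,x0,y0,w,h in items:
        t=cv2.resize(im[y0:y0+h,x0:x0+w],(400,300),interpolation=cv2.INTER_CUBIC)[:,:,::-1].copy()
        for x in range((x0+9)//10*10,x0+w,10):
            cv2.line(t,(int((x-x0+.5)*400/w),0),(int((x-x0+.5)*400/w),6),(0,255,255),1)
            if x%20==0: cv2.putText(t,str(x),(int((x-x0+.5)*400/w)-10,16),0,.35,(255,255,255),1)
        for y in range((y0+9)//10*10,y0+h,10):
            cv2.line(t,(0,int((y-y0+.5)*300/h)),(6,int((y-y0+.5)*300/h)),(0,255,255),1)
            if y%20==0: cv2.putText(t,str(y),(8,int((y-y0+.5)*300/h)+4),0,.35,(255,255,255),1)
        T.append(t)
    rows=[np.hstack(T[i:i+2]) for i in range(0,len(T),2)]
    cv2.imwrite(fn,np.vstack(rows))
E
python3 - <<'E'
from crop import *
import pickle
c=pickle.load(open("c0.pkl","rb"));s=c["scene"]["img"];t=c["top"]["img"]
mosaic([(s,320,172,100,75),(t,158,198,80,60),(s,192,158,104,78),(t,236,158,96,72)],"pics/m1.png")
E
```

```text
(no output)
```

View pics/m1.png

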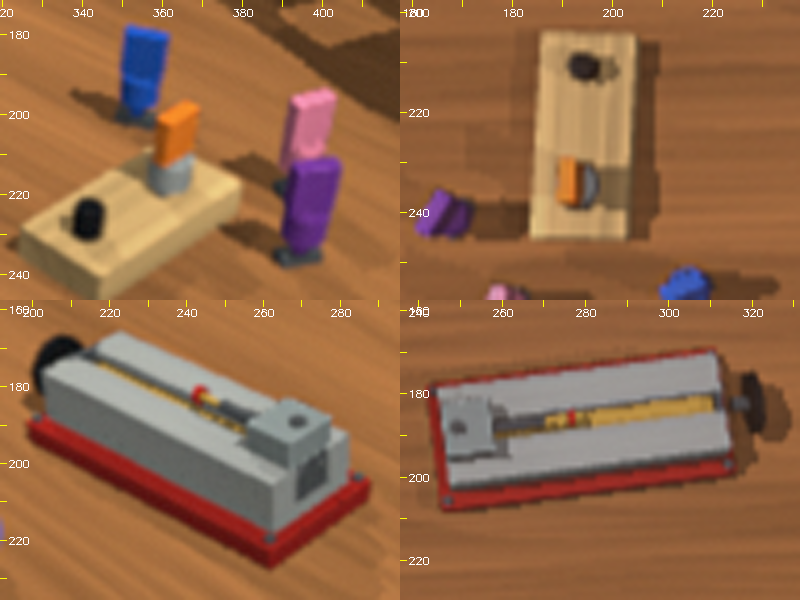

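```bash
python3 - <<'E'
from crop import *
import pickle
from scipy.optimize import least_squares
c=pickle.load(open("c0.pkl","rb"));S=c["scene"];T=c["top"]
def W(p,L):
    L=np.atleast_2d(L).astype(float);cs,sn=np.cos(p[2]),np.sin(p[2])
    return np.c_[p[0]+cs*L[:,0]-sn*L[:,1],p[1]+sn*L[:,0]+cs*L[:,1],L[:,2]]
def fit(p0,obs):
    f=lambda p:np.concatenate([(proj(cam,W(p,L))[0]-uv) for cam,L,uv in obs])
    r=least_squares(f,p0,loss='soft_l1');print(np.round(r.x,4),np.round(r.fun.reshape(-1,2),1).tolist());return r.x
h=.024
rk=[(S,(.07,.0325,h),0)]
# rack: +x -> world +x ; +y -> world +y(left)
a,b=.07,.0325
tp=lambda x,y:(x/5+157.5,y/5+197.5)
sc=lambda x,y:(x/4+319.5,y/4+171.5)
obs=[(T,(a,b,h),tp(541-400,33)),(T,(a,-b,h),tp(636-400,35)),(T,(-a,-b,h),tp(628-400,240)),(T,(-a,b,h),tp(529-400,237)),
(S,(a,b,h),sc(103,262)),(S,(a,-b,h),sc(20,230)),(S,(-a,-b,h),sc(160,148)),(S,(-a,b,h),sc(243,180))]
r=fit([.4,.2,0],obs)
bar=W(r,(-.035,0,.0615));print("bar",bar,"top",W(r,(-.035,0,.079)),proj(S,bar),proj(T,bar))
# nut from direct picks: bar top centre
print("tri", tri([ray(S,sc(177,133)),]+[ray(T,tp(568-400,181))]))
tb=lambda x,y:((x-400)*.24+235.5,(y-300)*.24+157.5)
sb=lambda x,y:(x/3.846+191.5,(y-300)/3.846+157.5)
A,B=.125,.055
# bed +x -> world +y ; bed +y -> world -x
ob=[(T,(A,B,.0),tb(443,510)),(T,(-A,B,.0),tb(735,475)),
(S,(A,-B,0),sb(272,567)),(S,(A,B,0),sb(370,487)),(S,(-A,-B,0),sb(28,437))]
for g in [((.095-.02,.022,.084),tb(497,455)),((.115,.022,.084),tb(450,460)),((.115,-.022,.084),tb(445,400)),((.075,-.022,.084),tb(492,395))]: ob.append((T,*g))
q=fit([.5,-.05,1.57],ob)
P=tri([ray(S,sb(200,394)),ray(T,tb(571,418))]);print("plunger",P)
d=P-[q[0],q[1],0];print("bed x",d[0]*np.cos(q[2])+d[1]*np.sin(q[2]),"y",-d[0]*np.sin(q[2])+d[1]*np.cos(q[2]))
np.save("pose.npy",[r,q])
# overlays
big={}
for n,cam in c.items():
    im=cv2.resize(cam["img"],None,fx=4,fy=4,interpolation=cv2.INTER_CUBIC)
    def poly(p,L,col):
        pts=proj(cam,W(p,L));pts=((pts+.5)*4).round().astype(int);cv2.polylines(im,[pts],True,col,1)
    rect=lambda x0,x1,y0,y1,z:[(x0,y0,z),(x1,y0,z),(x1,y1,z),(x0,y1,z)]
    poly(r,rect(-a,a,-b,b,h),(0,255,0));poly(r,rect(-.05,-.02,-.006,.006,.079),(0,0,255));poly(r,rect(-.05,-.02,-.006,.006,.044),(0,0,255))
    poly(q,rect(-A,A,-B,B,0),(0,255,0));poly(q,rect(-.109,.109,-.0085,.0085,.06),(255,0,255));poly(q,rect(.075,.115,-.022,.022,.084),(0,0,255))
    big[n]=im
k=lambda n,x,y,w,h:cv2.resize(big[n][y*4:(y+h)*4,x*4:(x+w)*4],(400,300))[:,:,::-1]
cv2.imwrite("pics/ov1.png",np.vstack([np.hstack([k("scene",320,172,100,75),k("top",158,198,80,60)]),np.hstack([k("scene",192,158,104,78),k("top",236,158,96,72)])]))
E
```

```text
[ 0.4428  0.2138 -0.0343] [[-0.2, 0.4], [-0.4, 0.2], [-0.4, 0.2], [0.1, 0.5], [-0.4, 4.2], [-0.2, -0.5], [-0.1, -1.9], [-0.5, 0.9]]
bar [[0.40779615 0.21503724 0.0615    ]] top [[0.40779615 0.21503724 0.079     ]] [[362.91378782 205.33856567]] [[191.58121908 234.36866829]]
tri [0.40921683 0.21685993 0.06494785]
[ 0.5623 -0.083   1.6746] [[0.2, 1.7], [0.4, 1.3], [-1.2, 1.5], [-0.2, 3.2], [-0.9, 1.0], [0.5, -0.3], [-0.3, -0.0], [-0.7, 1.4], [-0.0, 1.1]]
plunger [ 0.5621767  -0.06900251  0.07179596]
bed x 0.013931358019093098 y -0.0012988229718161538
```

View pics/ov1.png

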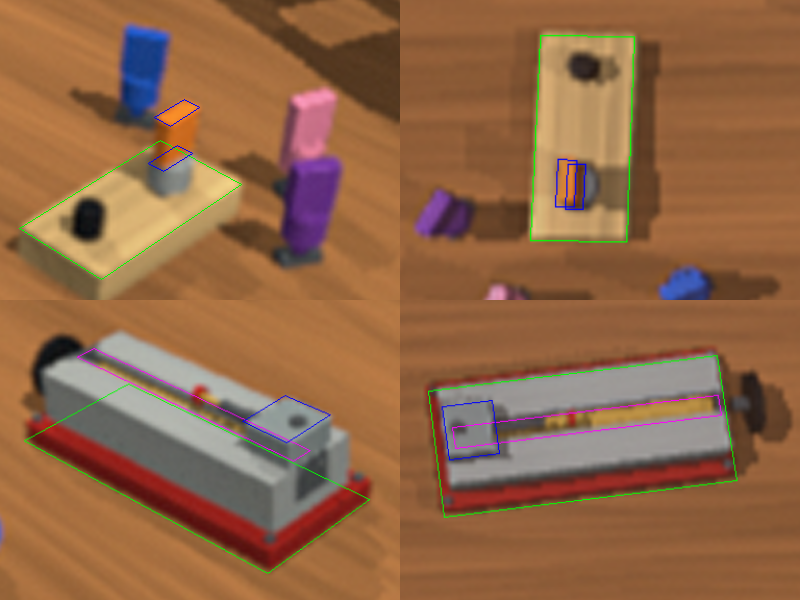

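```bash
cat > prof.py <<'E'
from crop import *
import pickle
c=pickle.load(open("c0.pkl","rb"));r,q=np.load("pose.npy")
def W(p,L):
    L=np.atleast_2d(L).astype(float);cs,sn=np.cos(p[2]),np.sin(p[2])
    return np.c_[p[0]+cs*L[:,0]-sn*L[:,1],p[1]+sn*L[:,0]+cs*L[:,1],L[:,2]]
def prof(cam,q,xs,ys,z=.06):
    out=[]
    for y in ys:
        uv=proj(cam,W(q,[(x,y,z) for x in xs])).astype(np.float32)
        out.append(cv2.remap(cam["img"],uv[:,0].reshape(1,-1),uv[:,1].reshape(1,-1),cv2.INTER_LINEAR)[0].mean(0))
    return np.array(out)
if __name__=="__main__":
  ys=np.arange(-64,65,2)/1000
  for n in c:
    A=[prof(c[n],q,np.linspace(a,b,30),ys) for a,b in((-.1,-.06),(-.05,-.01))]
    print(n)
    for i,y in enumerate(ys): 
        if abs(y)<.022 or abs(y)>.035: print(round(y*1000),*[a[i].astype(int) for a in A])
E
python3 prof.py
```

```text
scene
-64 [104  87  71] [ 98 100  96]
-62 [96 85 73] [ 98 100  96]
-60 [89 83 75] [ 98 100  97]
-58 [85 83 78] [ 98 100  97]
-56 [85 85 81] [ 98 100  97]
-54 [87 89 86] [ 98 100  97]
-52 [90 93 89] [ 97 100  96]
-50 [94 95 92] [97 99 95]
-48 [95 97 93] [96 98 95]
-46 [98 99 96] [97 99 96]
-44 [106 107 104] [103 106 102]
-42 [121 123 118] [118 120 115]
-40 [141 143 138] [138 141 135]
-38 [159 162 156] [158 160 154]
-36 [171 174 167] [170 173 166]
-20 [177 179 173] [178 181 175]
-18 [176 179 172] [177 180 174]
-16 [175 178 172] [176 178 172]
-14 [174 176 169] [176 177 169]
-12 [172 171 160] [178 174 160]
-10 [167 161 143] [180 168 141]
-8 [158 145 118] [178 157 114]
-6 [144 127  91] [167 140  87]
-4 [126 108  71] [147 121  68]
-2 [109  95  65] [124 104  64]
0 [98 90 71] [107  95  72]
2 [96 93 84] [99 96 86]
4 [103 104  99] [103 105 101]
6 [118 120 117] [117 120 117]
8 [138 140 136] [137 140 136]
10 [156 159 153] [156 159 154]
12 [168 171 164] [169 171 165]
14 [174 177 170] [175 177 171]
16 [176 179 172] [178 179 173]
18 [177 180 172] [179 179 172]
20 [177 179 172] [179 179 172]
36 [171
[... 1334 characters left out ...]
[169 138  87]
6 [160 142 119] [161 142 117]
8 [155 147 138] [156 146 138]
10 [154 149 148] [154 149 147]
12 [153 150 149] [154 151 151]
14 [154 151 149] [156 152 151]
16 [154 151 148] [156 153 151]
18 [154 151 149] [157 154 151]
20 [155 152 149] [157 154 151]
36 [128 125 124] [133 130 128]
38 [103 100  98] [107 104 102]
40 [84 77 75] [86 80 78]
42 [78 58 55] [77 60 57]
44 [88 46 42] [86 48 43]
46 [106  41  34] [104  42  35]
48 [130  41  33] [128  41  34]
50 [144  42  34] [143  43  35]
52 [150  44  36] [150  44  36]
54 [148  43  36] [148  43  36]
56 [131  40  33] [133  40  34]
58 [107  40  30] [109  40  31]
60 [96 49 34] [99 50 35]
62 [102  65  41] [111  71  45]
64 [120  79  49] [131  87  54]
```

>>> servo_tool:
  dp:
    - [-3.3, -2.28, 0]
    - [-3.3, -2.28, 0]
    - [-3.3, -2.28, 0]
    - [-3.3, -2.28, 0]
    - [-3.3, -2.28, 0]
  yaw: [0, 0, 0, 0, 0]
  jaw: [4.5, 4.5, 4.5, 4.5, 4.5]

```text
time: 0.72
eef_pos: [0.2821, 0.3703, 0.2531]
tool_rot: [[-0.959, 0.283, -0.0], [0.283, 0.959, -0.0], [0.0, -0.0, -1.0]]
wrist_force: [0.5, 0.2, -0.9]
opening: 0.045
```

>>> servo_tool:
  dp:
    - [-3.3, -2.28, 0]
    - [-3.3, -2.28, 0]
    - [-3.3, -2.28, 0]
    - [-3.3, -2.28, 0]
    - [-3.3, -2.28, 0]
  yaw: [0, 0, 0, 0, 0]
  jaw: [4.5, 4.5, 4.5, 4.5, 4.5]

```text
time: 1.35
eef_pos: [0.4082, 0.2143, 0.2531]
tool_rot: [[-0.959, 0.283, -0.0], [0.283, 0.959, -0.0], [0.0, -0.0, -1.0]]
wrist_force: [0.4, 1.1, -0.3]
opening: 0.0449
```

>>> servo_tool:
  dp:
    - [0, 0, 2]
    - [0, 0, 2]
    - [0, 0, 2]
    - [0, 0, 0]
    - [0, 0, 0]
  yaw: [-7.2, -7.2, 0, 0, 0]
  jaw: [4.5, 4.5, 4.5, 4.5, 4.5]

```text
time: 1.98
eef_pos: [0.4078, 0.2156, 0.1939]
tool_rot: [[-0.999, 0.036, 0.0], [0.036, 0.999, 0.0], [-0.0, 0.0, -1.0]]
wrist_force: [0.8, 0.2, 0.8]
opening: 0.0449
```

>>> servo_tool:
  dp:
    - [0, 0, 3]
    - [0, 0, 3]
    - [0, 0, 3]
    - [0, 0, 2]
    - [0, 0, 1.4]
  yaw: [0, 0, 0, 0, 0]
  jaw: [4.5, 4.5, 4.5, 4.5, 4.5]

```text
time: 2.6
eef_pos: [0.4079, 0.2157, 0.0692]
tool_rot: [[-0.999, 0.035, 0.001], [0.035, 0.999, 0.0], [-0.001, 0.0, -1.0]]
wrist_force: [-0.7, 0.0, -1.2]
opening: 0.045
```

```bash
python3 - <<'E'
from crop import *
print(bot.read_state()["wrist_force"])
s=eyes.read_camera("scene");t=eyes.read_camera("top")
mosaic([(s["img"],320,172,100,75),(t["img"],158,198,80,60)],"pics/m2.png")
E
```

```text
[-0.69195004  0.00201029 -1.20478651]
```

View pics/m2.png

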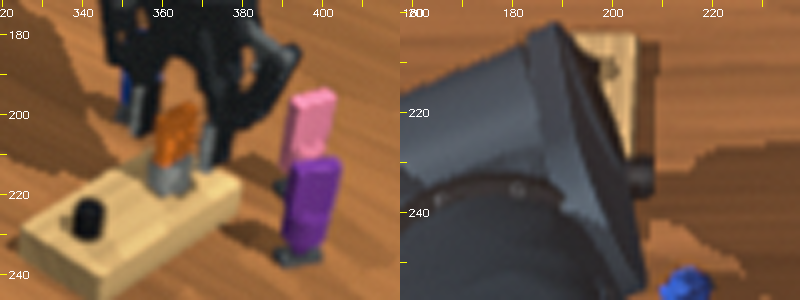

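The orange bar (scene ~(364,207)) stands between the open fingers (~(355,200) and ~(372,207)), clear of pink and purple. Closing.

>>> servo_tool:
  dp:
    - [0, 0, 0]
    - [0, 0, 0]
    - [0, 0, 0]
    - [0, 0, 0]
    - [0, 0, 0]
  yaw: [0, 0, 0, 0, 0]
  jaw: [2.5, 1.5, 0.8, 0.8, 0.8]

```text
time: 3.32
eef_pos: [0.4079, 0.2155, 0.0698]
tool_rot: [[-0.999, 0.035, 0.001], [0.035, 0.999, 0.0], [-0.001, 0.0, -1.0]]
wrist_force: [-0.5, -2.3, 7.0]
opening: 0.0114
```

>>> servo_tool:
  dp:
    - [0, 0, -0.5]
    - [0, 0, -1.5]
    - [0, 0, -2]
    - [0, 0, -3]
    - [0, 0, -3]
  yaw: [0, 0, 0, 0, 0]
  jaw: [0.8, 0.8, 0.8, 0.8, 0.8]

```text
time: 3.95
eef_pos: [0.4074, 0.2155, 0.171]
tool_rot: [[-0.999, 0.035, 0.0], [0.035, 0.999, 0.0], [-0.0, 0.0, -1.0]]
wrist_force: [0.3, 0.1, -2.2]
opening: 0.0114
```

>>> servo_tool:
  dp:
    - [0, 0, -3]
    - [0, 0, -1]
    - [0, 0, 0]
  yaw: [0, 0, 0]
  jaw: [0.8, 0.8, 0.8]

```text
time: 4.32
eef_pos: [0.4076, 0.2155, 0.2095]
tool_rot: [[-0.999, 0.035, 0.001], [0.035, 0.999, 0.0], [-0.001, 0.0, -1.0]]
wrist_force: [0.3, 0.0, -2.7]
opening: 0.0113
```

>>> servo_tool:
  dp:
    - [-1.75, -3.52, 0]
    - [-1.75, -3.52, 0]
    - [-1.75, -3.52, 0]
    - [-1.75, -3.52, 0]
    - [-1.75, -3.52, 0]
  yaw: [0, 0, 0, 0, 0]
  jaw: [0.8, 0.8, 0.8, 0.8, 0.8]

```text
time: 4.95
eef_pos: [0.4886, 0.0353, 0.2079]
tool_rot: [[-0.999, 0.036, -0.002], [0.036, 0.999, 0.0], [0.002, -0.0, -1.0]]
wrist_force: [0.5, -0.4, -2.9]
opening: 0.0112
```

>>> servo_tool:
  dp:
    - [-1.75, -3.52, 0]
    - [-1.75, -3.52, 0]
    - [-1.75, -3.52, 0]
    - [-1.75, -3.52, 0]
    - [-1.75, -3.52, 0]
  yaw: [0, 0, 0, 0, 0]
  jaw: [0.8, 0.8, 0.8, 0.8, 0.8]

```text
time: 5.58
eef_pos: [0.5699, -0.1436, 0.2076]
tool_rot: [[-0.999, 0.036, -0.002], [0.036, 0.999, 0.001], [0.002, 0.001, -1.0]]
wrist_force: [-0.5, 0.0, -1.4]
opening: 0.011
```

>>> servo_tool:
  dp:
    - [0, 0, 0]
    - [0, 0, 0]
    - [0, 0, 0]
    - [0, 0, 0]
    - [0, 0, 0]
  yaw: [9.1, 9.1, 9.1, 9.1, 9.1]
  jaw: [0.8, 0.8, 0.8, 0.8, 0.8]

```text
time: 6.2
eef_pos: [0.5694, -0.1423, 0.2075]
tool_rot: [[-0.671, 0.741, -0.003], [0.741, 0.671, 0.001], [0.002, -0.001, -1.0]]
wrist_force: [-0.5, -0.0, -1.5]
opening: 0.0112
```

>>> servo_tool:
  dp:
    - [0, 0, 2]
    - [0, 0, 2]
    - [0, 0, 1]
    - [0, 0, 0]
    - [0, 0, 0]
  yaw: [9.1, 9.1, 9.1, 9.2, 0]
  jaw: [0.8, 0.8, 0.8, 0.8, 0.8]

```text
time: 6.82
eef_pos: [0.5694, -0.1423, 0.1578]
tool_rot: [[-0.105, 0.994, -0.002], [0.994, 0.105, 0.001], [0.001, -0.002, -1.0]]
wrist_force: [0.2, 0.4, -1.7]
opening: 0.0113
```

```bash
python3 - <<'E'
from crop import *
import pickle
s=eyes.read_camera("scene");t=eyes.read_camera("top");st=bot.read_state()
pickle.dump((s,t,st),open("c1.pkl","wb"))
p=st["eef_pos"];print(p,st["joints"],np.degrees(np.arctan2(st["tool_rot"][1,1],st["tool_rot"][0,1])))
print(proj(s,p+[0,0,-.0655]),proj(t,p+[0,0,-.0655]))
mosaic([(s["img"],182,138,120,90),(t["img"],260,150,80,60)],"pics/m3.png")
E
```

```text
[ 0.56969032 -0.14238625  0.15853525] [-3.24191288e-01  5.27472883e-01  1.63607574e+00  6.48080097e-06
  9.79237296e-01 -4.32080119e-01] 6.181383059231166
[[224.05981738 166.63654434]] [[298.95320104 181.95253578]]
```

View pics/m3.png

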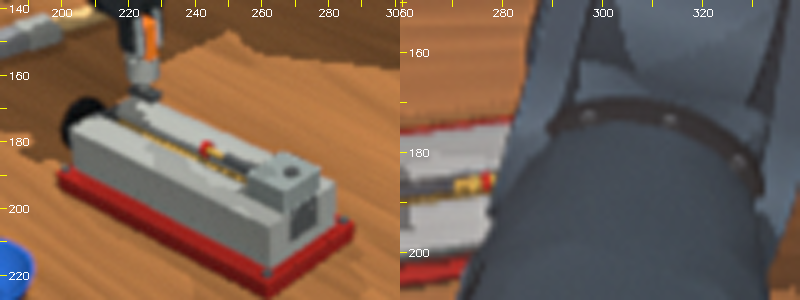

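>>> servo_tool:
  dp:
    - [0, 0, 1]
    - [0, 0, 1]
    - [0, 0, 0.4]
    - [0, 0, 0]
  yaw: [0, 0, 0, 0]
  jaw: [0.8, 0.8, 0.8, 0.8]

```text
time: 7.42
eef_pos: [0.5698, -0.1424, 0.1348]
tool_rot: [[-0.104, 0.995, -0.001], [0.995, 0.104, 0.0], [0.0, -0.001, -1.0]]
wrist_force: [0.6, 0.1, -0.3]
opening: 0.0113
```

```bash
python3 - <<'E'
from prof import *
s=eyes.read_camera("scene");st=bot.read_state();p=st["eef_pos"];R=st["tool_rot"];print(p)
pickle.dump((s,st),open("c2.pkl","wb"))
x0,y0,w,h=205,150,64,48;f=12.5
im=cv2.resize(s["img"][y0:y0+h,x0:x0+w],(800,600),interpolation=cv2.INTER_CUBIC)[:,:,::-1].copy()
def poly(pts,col):
    uv=proj(s,pts);uv=((uv+.5-[x0,y0])*f).round().astype(int);cv2.polylines(im,[uv],True,col,1)
rect=lambda x0,x1,y0,y1,z:[(x0,y0,z),(x1,y0,z),(x1,y1,z),(x0,y1,z)]
poly(W(q,rect(-.109,.07,-.0085,.0085,.06)),(0,0,255))          # q
poly(W(q,rect(-.109,.07,-.0085-.0032,.0085-.0032,.06)),(255,0,255)) # top-cam offset
o=p-[0,0,.0655]
for z in(0,.008): poly([o+R[:,0]*a+R[:,1]*b+[0,0,z] for a,b in((.014,.0065),(.014,-.0065),(-.014,-.0065),(-.014,.0065))],(0,255,0))
for z in (.04,.075): poly([o+R[:,0]*a+R[:,1]*b+[0,0,z] for a,b in((.015,.006),(.015,-.006),(-.015,-.006),(-.015,.006))],(0,255,0))
cv2.imwrite("pics/m4.png",im)
E
```

```text
[ 0.5700126  -0.14250449  0.13522846]
```

View pics/m4.png

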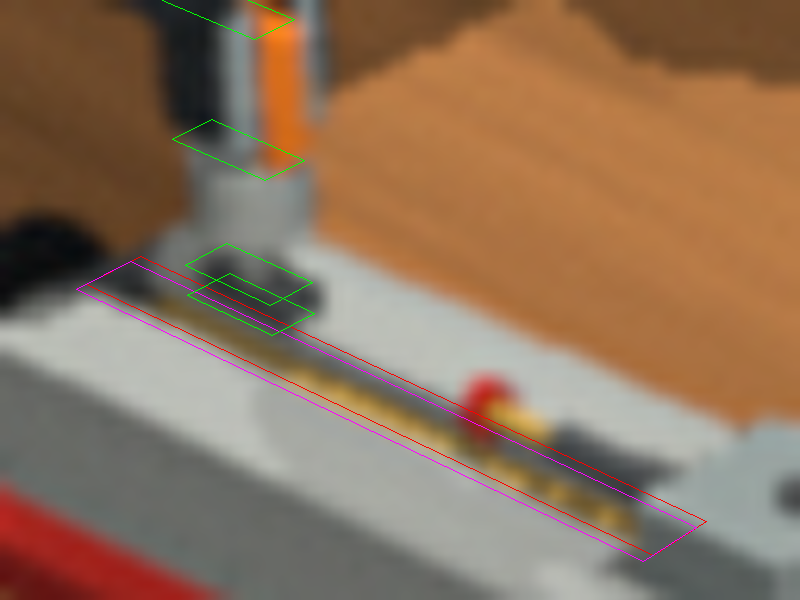

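The head hangs over the slot (head ~(255,295) in the crop, slot line running (150,265)–(640,520)); bar matches the prediction, and the scene view puts the slot about 1 mm to bed +y of the nut. Correct and go down in small steps.

>>> servo_tool:
  dp:
    - [0, -0.1, 0]
    - [0, 0, 0.4]
    - [0, 0, 0.3]
    - [0, 0, 0.2]
    - [0, 0, 0.1]
  yaw: [0, 0, 0, 0, 0]
  jaw: [0.8, 0.8, 0.8, 0.8, 0.8]

```text
time: 8.1
eef_pos: [0.5691, -0.1426, 0.1255]
tool_rot: [[-0.104, 0.995, 0.0], [0.995, 0.104, -0.0], [-0.0, 0.0, -1.0]]
wrist_force: [1.7, -0.5, -1.4]
opening: 0.0108
```

>>> servo_tool:
  dp:
    - [0, 0, 0.1]
    - [0, 0, 0.1]
    - [0, 0, 0.1]
    - [0, 0, 0]
  yaw: [0, 0, 0, 0]
  jaw: [0.8, 0.8, 0.8, 0.8]

```text
time: 8.6
eef_pos: [0.5692, -0.1426, 0.1223]
tool_rot: [[-0.104, 0.995, 0.0], [0.995, 0.104, -0.0], [-0.0, 0.0, -1.0]]
wrist_force: [2.3, 0.2, -2.8]
opening: 0.0111
```

>>> servo_tool:
  dp:
    - [0, 0.05, 0.1]
    - [0, 0, 0.2]
    - [0, 0, 0.2]
    - [0, 0, 0]
  yaw: [0, 0, 0, 0]
  jaw: [0.8, 0.8, 0.8, 0.8]

```text
time: 9.1
eef_pos: [0.5693, -0.1425, 0.117]
tool_rot: [[-0.104, 0.995, -0.001], [0.995, 0.104, 0.0], [0.0, -0.001, -1.0]]
wrist_force: [0.0, 0.7, -1.9]
opening: 0.0113
```

>>> servo_tool:
  dp:
    - [0, 0, 0.1]
    - [0, 0, 0.1]
    - [0, 0, 0]
  yaw: [0, 0, 0]
  jaw: [0.8, 0.8, 0.8]

```text
time: 9.48
eef_pos: [0.5694, -0.1425, 0.1152]
tool_rot: [[-0.104, 0.995, -0.0], [0.995, 0.104, 0.0], [0.0, -0.0, -1.0]]
wrist_force: [0.3, 0.5, -1.9]
opening: 0.0109
```

>>> servo_tool:
  dp:
    - [0.8, 0, 0.05]
    - [0.8, 0, 0]
    - [0.8, 0, 0]
    - [0.6, 0, 0]
    - [0, 0, 0]
  yaw: [0, 0, 0, 0, 0]
  jaw: [0.8, 0.8, 0.8, 0.8, 0.8]

```text
time: 10.1
eef_pos: [0.5664, -0.1122, 0.1148]
tool_rot: [[-0.105, 0.995, -0.0], [0.995, 0.105, -0.0], [0.0, -0.0, -1.0]]
wrist_force: [0.5, -0.4, -1.6]
opening: 0.0109
```

>>> servo_tool:
  dp:
    - [0.5, 0, 0]
    - [0.4, 0, 0]
    - [0.3, 0, 0]
    - [0.2, 0, 0]
    - [0, 0, 0]
  yaw: [0, 0, 0, 0, 0]
  jaw: [0.8, 0.8, 0.8, 0.8, 0.8]

```text
time: 10.72
eef_pos: [0.5649, -0.0987, 0.1148]
tool_rot: [[-0.104, 0.995, 0.0], [0.995, 0.104, -0.0], [-0.0, 0.0, -1.0]]
wrist_force: [0.2, 1.2, -2.9]
opening: 0.0112
```

>>> servo_tool:
  dp:
    - [0.3, 0, 0]
    - [0.3, 0, 0]
    - [0.2, 0, 0]
    - [0, 0, 0]
  yaw: [0, 0, 0, 0]
  jaw: [0.8, 0.8, 0.8, 0.8]

```text
time: 11.22
eef_pos: [0.5641, -0.0907, 0.1148]
tool_rot: [[-0.104, 0.995, 0.0], [0.995, 0.104, -0.0], [-0.0, 0.0, -1.0]]
wrist_force: [0.3, -0.2, -2.0]
opening: 0.0115
```

```bash
cat > ft.py <<'E'
from prof import *
import sys
F=[]
for i in range(8):
    s=eyes.read_camera("scene");st=bot.read_state();F.append(st["wrist_force"])
F=np.array(F);p=st["eef_pos"];d=p-[q[0],q[1],0]
bx=np.array([np.cos(q[2]),np.sin(q[2]),0]);by=np.array([-bx[1],bx[0],0])
print("t",st["time"],"bedx %.1f bedy %.1f z %.1f"%(d@bx*1e3,d@by*1e3,p[2]*1e3),"F bed x,y,z",np.round([(F@bx).mean(),(F@by).mean(),F[:,2].mean()],2),"sd",F.std(0).round(2),"joint6",st["joints"][5].round(2),"open",st["opening"].round(4))
pickle.dump((s,st),open("last.pkl","wb"))
E
python3 ft.py
```

```text
Traceback (most recent call last):
  File "ft.py", line 8, in <module>
    print("t",st["time"],"bedx %.1f bedy %.1f z %.1f"%(d@bx*1e3,d@by*1e3,p[2]*1e3),"F bed x,y,z",np.round([(F@bx).mean(),(F@by).mean(),F[:,2].mean()],2),"sd",F.std(0).round(2),"joint6",st["joints"][5].round(2),"open",st["opening"].round(4))
                                                                                                                                                                                                                         ^^^^^^^^^^^^^^^^^^^
AttributeError: 'float' object has no attribute 'round'
```

```bash
sed -i 's/,"open",st\["opening"\].round(4)//; s/st\["joints"\]\[5\].round(2)/round(float(st["joints"][5]),2)/' ft.py; python3 ft.py
```

```text
t 12.025 bedx -8.0 bedy -0.9 z 114.8 F bed x,y,z [-0.24 -0.33 -1.82] sd [0.33 0.52 0.37] joint6 -0.35
```

>>> servo_tool:
  dp:
    - [0.2, 0, 0]
    - [0.2, 0, 0]
    - [0.1, 0, 0]
    - [0, 0, 0]
  yaw: [0, 0, 0, 0]
  jaw: [0.8, 0.8, 0.8, 0.8]

```text
time: 12.52
eef_pos: [0.5636, -0.086, 0.1148]
tool_rot: [[-0.104, 0.995, 0.0], [0.995, 0.104, -0.0], [-0.0, 0.0, -1.0]]
wrist_force: [-0.7, -2.2, -2.1]
opening: 0.0111
```

```bash
python3 ft.py
```

```text
t 12.925 bedx -3.0 bedy -0.9 z 114.8 F bed x,y,z [-2.37  0.27 -1.5 ] sd [0.42 0.35 0.34] joint6 -0.34
```

>>> servo_tool:
  dp:
    - [0.2, 0, 0]
    - [0.2, 0, 0]
    - [0, 0, 0]
  yaw: [0, 0, 0]
  jaw: [0.8, 0.8, 0.8]

```text
time: 13.3
eef_pos: [0.5631, -0.0818, 0.1148]
tool_rot: [[-0.104, 0.995, -0.0], [0.995, 0.104, -0.0], [-0.0, -0.0, -1.0]]
wrist_force: [-0.5, -3.3, -1.3]
opening: 0.011
```

```bash
python3 ft.py; python3 - <<'E'
from crop import *
import pickle
s,st=pickle.load(open("last.pkl","rb"));c=pickle.load(open("c0.pkl","rb"))
mosaic([(s["img"],215,145,64,48),(c["scene"]["img"],215,145,64,48)],"pics/m5.png")
E
```

```text
t 13.7 bedx 1.0 bedy -0.9 z 114.8 F bed x,y,z [-3.28  0.54 -1.62] sd [0.3  0.25 0.63] joint6 -0.33
```

View pics/m5.png

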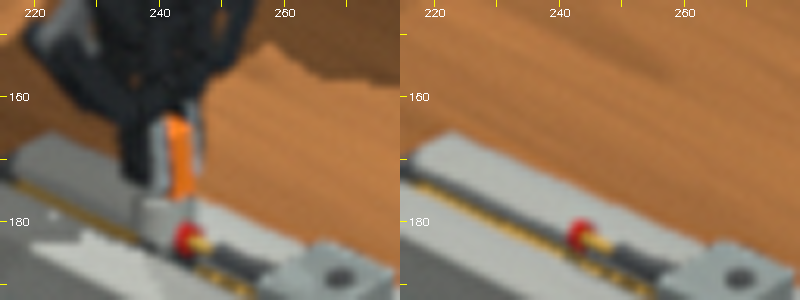

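>>> servo_tool:
  dp:
    - [0, 0, 0.2]
    - [0, 0, 0.2]
    - [0, 0, 0.15]
    - [0, 0, 0.1]
    - [0, 0, 0]
  yaw: [0, 0, 0, 0, 0]
  jaw: [0.8, 0.8, 0.8, 0.8, 0.8]

```text
time: 14.32
eef_pos: [0.5635, -0.082, 0.1092]
tool_rot: [[-0.104, 0.995, 0.001], [0.995, 0.104, -0.0], [-0.0, 0.001, -1.0]]
wrist_force: [-3.2, -2.6, 9.5]
opening: 0.0112
```

```bash
python3 ft.py
```

```text
t 14.725 bedx 0.9 bedy -1.3 z 109.2 F bed x,y,z [-2.55  3.02  9.38] sd [0.7  0.49 0.45] joint6 -0.33
```

>>> servo_tool:
  dp:
    - [0, -0.03, 0.08]
    - [0, 0, 0]
  yaw: [0, 0]
  jaw: [0.8, 0.8]

```text
time: 14.98
eef_pos: [0.5634, -0.082, 0.1085]
tool_rot: [[-0.104, 0.995, 0.002], [0.995, 0.104, -0.0], [-0.0, 0.001, -1.0]]
wrist_force: [-3.0, -2.5, 11.0]
opening: 0.0111
```

```bash
python3 ft.py
```

```text
t 15.375 bedx 0.9 bedy -1.2 z 108.6 F bed x,y,z [-2.45  2.32  9.7 ] sd [0.57 0.43 0.72] joint6 -0.33
```

>>> servo_tool:
  dp:
    - [0, 0, 0]
    - [0, 0, 0]
    - [0, 0, 0]
    - [0, 0, 0]
  yaw: [3, 6, 6, 0]
  jaw: [0.8, 0.8, 0.8, 0.8]

```text
time: 15.88
eef_pos: [0.5635, -0.0821, 0.1085]
tool_rot: [[0.159, 0.987, 0.002], [0.987, -0.159, -0.0], [-0.0, 0.002, -1.0]]
wrist_force: [-1.8, -3.5, 8.2]
opening: 0.0114
```

```bash
python3 ft.py; python3 -c "
from h import *
s=bot.read_state();print(s['wrist_torque'],s['tool_rot'].round(3))"
```

```text
t 16.275 bedx 0.7 bedy -1.3 z 108.5 F bed x,y,z [-2.97  1.68  8.9 ] sd [0.43 0.43 0.45] joint6 -0.07
[-0.58305676  0.32907084 -0.04908368] [[ 0.157  0.988  0.002]
 [ 0.988 -0.157 -0.   ]
 [-0.     0.002 -1.   ]]
```

>>> servo_tool:
  dp:
    - [0, 0, 0]
    - [0, 0, 0]
    - [0, 0, 0]
    - [0, 0, 0]
    - [0, 0, 0]
  yaw: [8, 8, 8, 8, 0]
  jaw: [0.8, 0.8, 0.8, 0.8, 0.8]

```text
time: 16.9
eef_pos: [0.5636, -0.0821, 0.1085]
tool_rot: [[0.658, 0.753, 0.002], [0.753, -0.658, -0.001], [0.001, 0.002, -1.0]]
wrist_force: [-1.2, -4.0, 9.0]
opening: 0.0111
```

>>> servo_tool:
  dp:
    - [0, 0, 0]
    - [0, 0, 0]
    - [0, 0, 0]
    - [0, 0, 0]
    - [0, 0, 0]
  yaw: [9, 9, 9, 9, 7]
  jaw: [0.8, 0.8, 0.8, 0.8, 0.8]

```text
time: 17.52
eef_pos: [0.5635, -0.0822, 0.1085]
tool_rot: [[0.995, 0.1, 0.002], [0.1, -0.995, -0.001], [0.002, 0.001, -1.0]]
wrist_force: [-2.2, -4.3, 8.6]
opening: 0.0107
```

```bash
python3 ft.py; python3 - <<'E'
from h import *
import pickle
s=bot.read_state();R=s['tool_rot'];print(s['wrist_torque'].round(2),np.degrees(np.arctan2(R[1,1],R[0,1])),"want",np.degrees(np.load("pose.npy")[1][2])-180)
E
```

```text
t 17.925 bedx 0.7 bedy -1.3 z 108.5 F bed x,y,z [-3.25  1.5   8.79] sd [0.52 0.38 0.41] joint6 1.24
[-0.68  0.31 -0.08] -84.03846496711623 want -84.0496485899358
```

>>> servo_tool:
  dp:
    - [0, 0, -0.05]
    - [0, 0, -0.05]
    - [0, 0, -0.05]
    - [0, 0, 0]
  yaw: [0, 0, 0, 0]
  jaw: [0.8, 0.8, 0.8, 0.8]

```text
time: 18.42
eef_pos: [0.5635, -0.0821, 0.1099]
tool_rot: [[0.995, 0.104, 0.002], [0.104, -0.995, -0.001], [0.002, 0.001, -1.0]]
wrist_force: [-1.3, -3.2, 7.8]
opening: 0.0112
```

```bash
python3 ft.py
```

```text
t 18.825 bedx 0.7 bedy -1.3 z 109.9 F bed x,y,z [-3.5   1.11  6.99] sd [0.35 0.59 0.54] joint6 1.24
```

>>> servo_tool:
  dp:
    - [0, 0, -0.05]
    - [0, 0, -0.05]
    - [0, 0, -0.04]
    - [0, 0, 0]
  yaw: [0, 0, 0, 0]
  jaw: [0.8, 0.8, 0.8, 0.8]

```text
time: 19.32
eef_pos: [0.5634, -0.0821, 0.11]
tool_rot: [[0.995, 0.104, 0.001], [0.104, -0.995, -0.0], [0.001, 0.0, -1.0]]
wrist_force: [5.1, -5.2, -6.6]
opening: 0.0112
```

```bash
python3 ft.py
```

```text
t 19.725 bedx 0.8 bedy -1.1 z 110.0 F bed x,y,z [-5.33 -4.6  -6.32] sd [0.32 0.41 0.28] joint6 1.24
```

>>> servo_tool:
  dp:
    - [0, 0, 0.04]
    - [0, 0, 0]
    - [0, 0, 0]
  yaw: [0, 0, 0]
  jaw: [0.8, 0.8, 0.8]

```text
time: 20.1
eef_pos: [0.5634, -0.0821, 0.11]
tool_rot: [[0.995, 0.104, 0.001], [0.104, -0.995, -0.0], [0.001, 0.001, -1.0]]
wrist_force: [3.6, -4.4, -2.0]
opening: 0.011
```

>>> servo_tool:
  dp:
    - [0, 0, 0]
    - [0, 0, 0]
    - [0, 0, 0]
    - [0, 0, 0]
    - [0, 0, 0]
  yaw: [0, 0, 0, 0, 0]
  jaw: [1.5, 2.0, 2.6, 3.2, 3.2]

```text
time: 20.72
eef_pos: [0.5628, -0.0819, 0.11]
tool_rot: [[0.995, 0.104, -0.0], [0.104, -0.995, 0.0], [-0.0, -0.0, -1.0]]
wrist_force: [0.7, 0.8, 0.3]
opening: 0.032
```

```bash
python3 ft.py; python3 - <<'E'
from crop import *
import pickle
s,st=pickle.load(open("last.pkl","rb"));c=pickle.load(open("c0.pkl","rb"))
mosaic([(s["img"],215,145,64,48),(c["scene"]["img"],215,145,64,48)],"pics/m6.png")
E
```

```text
t 21.125 bedx 1.0 bedy -0.6 z 110.0 F bed x,y,z [-0.36  0.11  0.17] sd [0.37 0.47 0.38] joint6 1.24
```

View pics/m6.png

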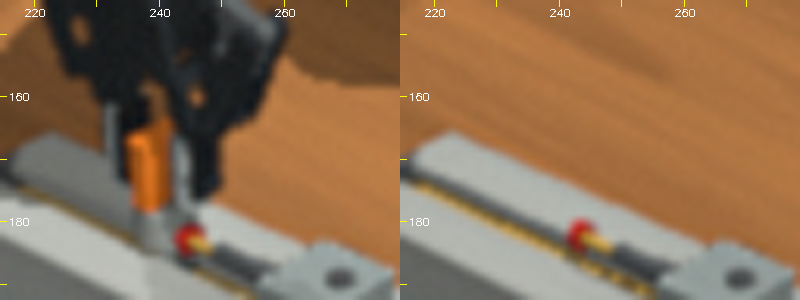

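Released: the bar stands across the slot at ~(238,172), and the red face at ~(244.5,183) touches the collar, still pushed in from ~(243,182). Retract straight up.

>>> servo_tool:
  dp:
    - [0, 0, -0.5]
    - [0, 0, -1.5]
    - [0, 0, -3]
    - [0, 0, -4]
    - [0, 0, -4]
  yaw: [0, 0, 0, 0, 0]
  jaw: [3.2, 3.2, 3.2, 3.2, 3.2]

```text
time: 21.75
eef_pos: [0.5628, -0.0819, 0.2424]
tool_rot: [[0.995, 0.104, 0.001], [0.104, -0.995, -0.0], [0.001, 0.0, -1.0]]
wrist_force: [-0.3, 0.6, -0.2]
opening: 0.0318
```

>>> servo_tool:
  dp:
    - [-4, 0, -1]
    - [-4, 0, 0]
    - [-4, 0, 0]
    - [-4, 0, 0]
    - [-4, 0, 0]
  yaw: [0, 0, 0, 0, 0]
  jaw: [3.2, 3.2, 3.2, 3.2, 3.2]

```text
time: 22.38
eef_pos: [0.3627, -0.1027, 0.2509]
tool_rot: [[0.995, 0.104, 0.001], [0.104, -0.995, -0.001], [0.001, 0.001, -1.0]]
wrist_force: [0.1, -1.7, 0.9]
opening: 0.0319
```

```bash
python3 ft.py; python3 - <<'E'
from crop import *
import pickle
s,st=pickle.load(open("last.pkl","rb"));c=pickle.load(open("c0.pkl","rb"));t=eyes.read_camera("top")
mosaic([(s["img"],215,145,64,48),(t["img"],240,155,88,66),(s["img"],128,96,384,288),(t["img"],100,84,320,240)],"pics/m7.png")
E
```

```text
t 22.775 bedx 0.9 bedy 198.7 z 250.2 F bed x,y,z [ 0.16 -0.07  0.12] sd [0.51 0.49 0.37] joint6 1.07
```

View pics/m7.png

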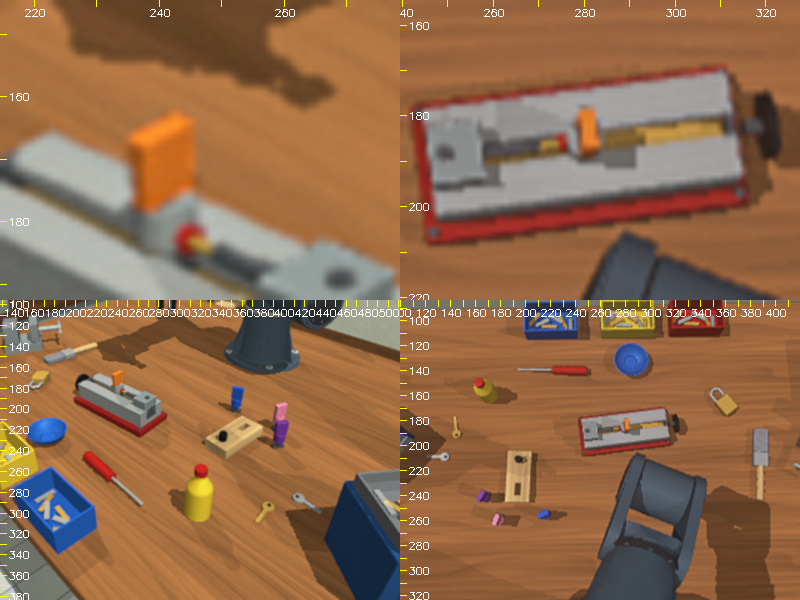

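The nut stands upright with its bar across the slot (scene ~(240,170), top ~(281,183)). The red face (scene ~(244.5,183)) is against the collar and still pushed in, and the bystanders have not moved. Handing in.

```bash
python3 -c "
from workcell import bot
print(bot.finish_job())"
```

```text
the job is handed in; nothing more can be done
None
```

The orange T-nut stop is locked in the bed's slot, upright and bearing on the red plunger. I handed the job in at about 23 s of the 64 s allowed.

**What I did:**
- I took the stop from the rack, lowered it into the slot and slid it unpressed until it met the plunger.
- I pushed the plunger in by about 4–5 mm. The force was about 3.1 N; the plunger starts to yield at 2.2 N and bottoms at 5.4 N.
- I pressed the stop down with about 11 N, turned it 90° with almost no resistance, raised it until the head met the lips, and let go.

**Last checks:**
- After the arm backed away, both cameras show the stop upright with its bar across the slot. The red face is still against the collar and pushed in, and the other things are where they were.
- The wrist force read about zero after release.

**What disagreed or went less well:**
- The two cameras disagreed by about 3 mm on where the slot's centre line lies. I settled it with a close view and by feel while lowering, and the head went in without catching.
- Just before release the stop was briefly pulled against the lips, with side loads of about 5 N.
- The plunger travel comes from the force and a pixel shift in the images; I did not measure it directly. After letting go I checked it only by eye, in the images.

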